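# Lock the sharps box into its bench bracket

## Robot

A 6-joint arm with a two-finger parallel gripper is mounted at the origin on the work surface. World frame = base frame: x ahead of the robot, y to its left, z up, the work surface at z = 0. Lengths are in m, angles in rad, forces in N, time in s.
With the tool pointing down it reaches from about 0.325 to 0.9 m from the base axis. Payload 3.5 kg.
Tool frame: the origin (TCP) lies on the centre line of the jaws, within the pads' length; the fingertips stand 14 mm ahead of it and the grasp point (between the pads) lies 5 mm behind it; x points along the fingers, z is the direction in which the jaws open and shut, and the axes are right-handed (so a half turn about x gives the same grasp; the last joint's range is limited). The gripper opens to 85 mm and grips with 20 to 120 N. Pads are 22 mm wide; open, the fingers measure 114 mm over their backs; the gripper's body (76 mm by 85 mm) begins 54 mm behind the grasp point. The pads swing forward as they close: fully open they stand 13 mm farther back than shut.
Start: joints at [-1.356, 0.276, -0.026, 1.268, 0, 1.467], TCP at [0.195, -0.594, 0.217] pointing down, gripper open.
Joint ranges: [-3.12, 3.12], [-0.85, 1.88], [-1.08, 1.24], [-1.95, 2.15], [-1.57, 1.53], [-3.14, 3.14]. Speed limits (rad/s): [2.57, 2.57, 3.14, 3.14, 3.14, 3.14].

## Interface

Orientations are given as a unit quaternion [x, y, z, w].
In Python, from bench import bot gives the robot as it stands.
- The arm moves only by the shell command python3 -m handwheel 'ROWS' [FORCE]. ROWS is JSON, a list of rows, each a list of 5 numbers: the finger opening in cm, from 0 to 8.54, then the shift along the tool's x, y, z in cm, then the turn about the tool's x in degrees. A call has 1 to 20 rows; each row is the pose to reach, as a shift and turn from the pose commanded when the call began, along the tool's axes at that moment; what a row does not reach only later rows make up. A row lasts 1/10 s, in which the tool goes at most 50 mm and 8.59 degrees, less where a joint would pass 70% of its speed; a pose out of reach is approached as far as the arm can. A call with a gripper value outside its range is refused whole. The fingers move at their own pace and stop on an object; FORCE is the grip in N (left out, the last holds). Time passes only in rows, so rows that repeat a pose let the fingers close. It gives the time, the measured TCP pose, the force and the opening at its end, in the units of the state.
- bot.state(): the state, without advancing time (a new reading comes with each control period).
- bot.read_camera(name): name is "scene" or "top" or "wrist"; returns the picture (400x640x3 uint8, red, green, blue); there is no depth.
- bot.camera_model(name): a dict with "fx", "fy", "cx", "cy" (pixels), "distortion" ([k1, k2, p1, p2, k3] as OpenCV has them; the pictures are not rectified), "view" (4x4, takes a point from world to camera coordinates). Camera axes: x right, y down, z forward; pixel columns grow to the right and rows downward; lengths in m; the calibration is good to about 2 mm. A picture is of the moment at which its call begins: read the wrist's pose just before it. camera_model takes no time and is no camera call; for the wrist camera it gives the pose at the moment of the call.
- bot.sign_off(): hands the job in, once; it reports no verdict.
The state is a dict: "time": time; "qpos": joint angles; "dq": joint speeds; "tau": joint torques, N m; "position": TCP position; "eef_rot": TCP orientation; "contact_force": force on the tool from outside, world axes, zero at the start; "wrist_torque": the same for the moment, N m; "opening": opening from 0.0 (shut) to 1.0 (fully open).
Only numpy, scipy, OpenCV 4.12 (cv2) and the standard library are available. Lean on these libraries where they do the work, as an engineer would, in place of code of your own. Each camera call takes 0.05 s, during which the arm holds its last target. There are 200 camera calls.

## Task

Set the yellow sharps box down gently on the open end of the blue and grey bench bracket, then slide it in under the overhanging lips and keep pushing it gently until it has driven the stiff black locking slide up against its end stop. Keep the box upright, do not ram it or push the slide with the gripper itself, leave the soap bottle, ink bottle and glove carton where they stand, and let go of the box at the end.

Things in the scene. Friction and masses are not known exactly. Their poses are not given: they have to be found in the camera images.
- box: Yellow sharps box, red lid, upright on the table, 0.15 to 0.31 kg. Origin: centre of the underside, z up. Foot plate 70 (x) x 62 (y) x 8 mm high; on it a body 70 (x) x 44 (y) mm with plain vertical sides, top 60 mm above the origin. The two ends (+x, -x) are alike, flush with the foot: either may go in first. Grip across the 44 mm (y), above the lips.
- bracket: Bench bracket, grey floor plate and blue lips, fixed to the table. Origin: on its centre line at the pocket's mouth, at table level; +x is the way the box is pushed in, z up. Floor plate 4 mm thick, 90 mm wide, x -100 to 150 mm. Pocket from x 0 to 115 mm: walls 67 mm apart, so the foot has 2.5 mm to spare each side. A bridge, top 20.5 mm above the table, spans x 115 to 135 mm.
- landing (a point): Middle of the open landing, x = -60 mm on the bracket's centre line, on top of the floor plate (4 mm above the table), axes as the bracket's. Set the box down here, its length along x. Two low flared guides at bracket x -24 to 0 mm (14.5 mm high, opening to 42 mm each side of the centre line) lead the foot to the mouth.
- lips (a point): Point on the bracket's centre line at the mouth (x = 0), level with the tops of the two lips, 20.5 mm above the table. The lips run along both sides from x 0 to 115 mm, undersides 14.5 mm above the table (the foot's top is at 12 mm when standing on the floor plate), 50 mm apart; the box's body passes between. Pressing the box down adds drag.
- lock (a joint): Travel (m, along bracket +x) of the black locking slide between the lips, top 41 mm above the table: 0 foremost, 0.012 hard end stop; starts at 0 to 0.004. Pushed by the box's end; drag about 4 N, no spring; at the stop the force climbs steeply (12 to 20 N is ample, over 30 N is ramming). Its place varies per bracket: at the stop its front face is 76 to 84 mm inside the mouth (box middle 41 to 49 mm in). Feel for it.
- soap: Brown pump bottle, 67 mm across, 175 mm tall, loose. Origin: centre of the underside. Not to be disturbed.
- ink: Green ink bottle, 36 mm across, 100 mm tall, loose. Origin: centre of the underside. Not to be disturbed.
- gloves: Black glove carton, 90 (x) x 130 (y) x 65 mm high, loose. Origin: centre of the underside. Not to be disturbed.
Things that resemble listed ones, but are neither listed nor needed, are in the scene too. Of the things shaped like the box, the yellow one is meant.

How it is judged:
On the way, in this order (a step that is already met when the one before it is completed fails the run):
1. the box stands on the landing in front of the pocket (x of box in the frame of bracket between -0.1 and -0.02 m and y of box in the frame of bracket between -0.02 and 0.02 m and z of box in the frame of bracket between 0.002 and 0.0075 m and angle between box's own z axis and vertical below 0.08 rad), for 0.1 s.
2. the foot of the box is well under the lips (x of box in the frame of bracket above 0.015 m and y of box in the frame of bracket between -0.005 and 0.005 m and z of box in the frame of bracket below 0.0085 m), for 0.1 s.
At the end, for the whole second after the job is handed in: The locking slide has been pushed to within 1.5 mm of its end stop (travel over 10.5 mm of 12), the box stands flat on the bracket's floor under the lips (middle 38 to 52 mm in from the mouth, within 5 mm of the centre line, tilt under 0.05 rad, turned under 0.08 rad), at rest and released (value of joint lock above 0.0105 m and x of box in the frame of bracket between 0.038 and 0.052 m and y of box in the frame of bracket between -0.005 and 0.005 m and z of box in the frame of bracket between 0.002 and 0.0075 m and angle between box's own z axis and vertical below 0.05 rad and angle between the x axis of box and the x axis of bracket, either way round below 0.08 rad and linear speed of box below 0.01 m/s and contact force between the fingers and box below 0.1 N); the robot touches nothing.
It fails at once if the box is rammed or forced against the bracket (over 120 N) or its locking slide (over 30 N) (contact force between box and bracket above 120 N or contact force between box and lock above 30 N).
It fails at once if the gripper pushes the locking slide itself (contact force between the fingers and lock above 2 N).
It fails at once if the sharps box is tipped by more than 20 degrees (angle between box's own z axis and vertical above 0.35 rad).
It fails at once if the soap bottle, ink bottle or glove carton is moved more than 20 mm (distance of any of soap, ink, gloves from where it was at the start of the episode above 0.02 m).
It also fails if it takes over 59 s, if anything falls off the work surface, if the arm or the gripper's body presses on something with over 40 N, if the wrist force passes 120 N, or if a joint passes its speed limit or range.

## Working session

There is one attempt and no reset: what is moved stays moved. The work goes in short steps, Python scripts to look and compute and a shell command to move; the robot and the scene stay as the last step left them, time stands still between calls to the robot, and variables do not carry over. Pictures are saved under pics/ and viewed, about 8 in all and at most 12, crops included, and the job is handed in when it is done.

```bash
mkdir -p pics
python3 - <<'E'
from bench import bot
import cv2,numpy as np
a=bot.read_camera("scene");b=bot.read_camera("top")
cv2.imwrite("pics/scene0.png",a[:,:,::-1]);cv2.imwrite("pics/top0.png",b[:,:,::-1])
for n in("scene","top","wrist"):
    m=bot.camera_model(n);print(n,{k:np.round(v,3).tolist() for k,v in m.items()})
s=bot.state();print(s)
E
```

```text
scene {'fx': 455.278, 'fy': 455.278, 'cx': 318.878, 'cy': 191.812, 'distortion': [-0.02, 0.0, 0.0, 0.0, 0.0], 'view': [[0.8, 0.6, 0.001, -0.433], [0.484, -0.644, -0.592, -0.219], [-0.355, 0.474, -0.806, 1.446], [0.0, 0.0, 0.0, 1.0]]}
top {'fx': 370.743, 'fy': 370.743, 'cx': 318.171, 'cy': 200.404, 'distortion': [0.019, 0.0, 0.0, 0.0, 0.0], 'view': [[0.012, -1.0, 0.011, -0.009], [-0.999, -0.012, -0.05, 0.531], [0.05, -0.01, -0.999, 0.905], [0.0, 0.0, 0.0, 1.0]]}
wrist {'fx': 280.173, 'fy': 280.173, 'cx': 319.274, 'cy': 199.457, 'distortion': [-0.033, 0.0, 0.0, 0.0, 0.0], 'view': [[0.313, -0.95, -0.001, -0.624], [-0.899, -0.297, 0.323, -0.042], [-0.307, -0.1, -0.946, 0.381], [0.0, 0.0, 0.0, 1.0]]}
{'time': 0.1, 'qpos': array([-1.35641692e+00,  2.77092475e-01, -2.77566807e-02,  1.26799622e+00,
        1.23570751e-05,  1.46741731e+00]), 'dq': array([-0.0005318 , -0.00147602,  0.00242083, -0.0002445 ,  0.00056856,
       -0.00179841]), 'tau': array([ 5.42699145e-04, -4.46707499e+01,  2.96128947e+01,  8.44923779e-03,
       -7.41428380e-05,  7.05716445e-06]), 'position': array([ 0.19512245, -0.59298396,  0.21624338]), 'eef_rot': array([ 0.41508289,  0.5733451 , -0.41411027,  0.57227115]), 'contact_force': array([-0.46080209, -0.18539739, -0.70276216]), 'wrist_torque': array([ 0.06561944,  0.02715249, -0.03905719]), 'opening': 1.0001899738274398}
```

View pics/scene0.png

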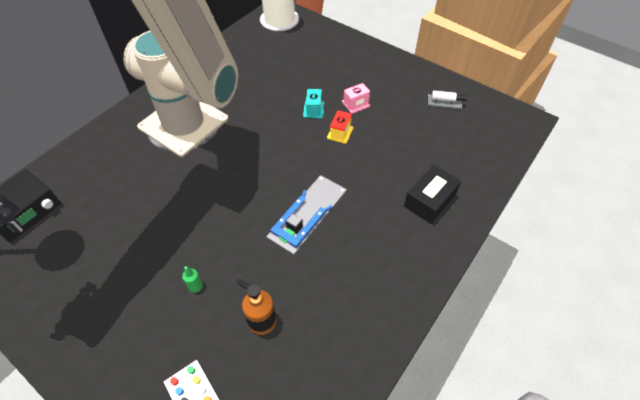

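View pics/top0.png

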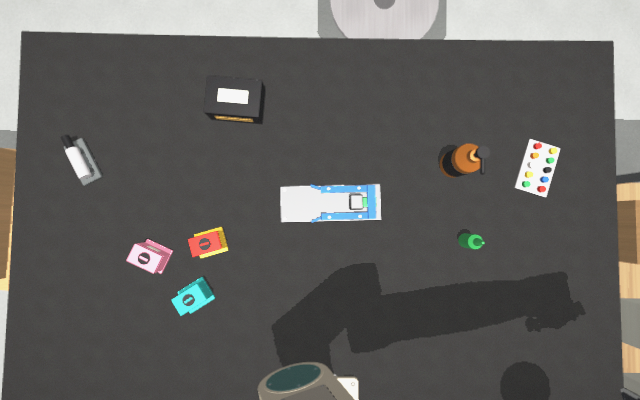

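The scene view shows the yellow box near (341,127) and the bracket around (307,213). In the top view the box is near (208,243). The bracket spans columns 280–381 near row 203, with its landing to the left (world +y), so the push direction is about -y. I'll enlarge both views.

```bash
cat > h.py <<'E'
import numpy as np,cv2
def und(m,p):
    K=np.array([[m['fx'],0,m['cx']],[0,m['fy'],m['cy']],[0,0,1]])
    return cv2.undistortPoints(np.array([[p]],float),K,np.array(m['distortion'],float))[0,0]
def ray(m,p):
    V=np.array(m['view']);R=V[:3,:3];t=V[:3,3]
    return -R.T@t, R.T@np.append(und(m,p),1)
def at(m,p,z):
    o,d=ray(m,p);return o+d*(z-o[2])/d[2]
def tri(*mp):
    A=[];b=[]
    for m,p in mp:
        o,d=ray(m,p);d=d/np.linalg.norm(d);P=np.eye(3)-np.outer(d,d);A.append(P);b.append(P@o)
    A=np.vstack(A);b=np.hstack(b);x,*_=np.linalg.lstsq(A,b,rcond=None)
    return x,np.sqrt(np.mean((A@x-b)**2))
def proj(m,X):
    V=np.array(m['view']);K=np.array([[m['fx'],0,m['cx']],[0,m['fy'],m['cy']],[0,0,1]])
    return cv2.projectPoints(np.array(X,float).reshape(-1,1,3),cv2.Rodrigues(V[:3,:3])[0],V[:3,3],K,np.array(m['distortion'],float))[0][:,0]
def crop(im,x,y,w,h,s):
    return cv2.resize(im[y:y+h,x:x+w],None,fx=s,fy=s,interpolation=cv2.INTER_CUBIC)
E
python3 - <<'E'
import cv2,numpy as np
from h import crop
t=cv2.imread("pics/top0.png");s=cv2.imread("pics/scene0.png")
a=crop(t,180,180,220,90,3.5);a=a[:,:770]
b=np.hstack([crop(s,310,100,55,55,5),crop(s,260,170,95,85,5)[:275]]) if 0 else None
c1=crop(s,320,105,42,42,6);c2=crop(s,262,172,88,81,3.11)
print(a.shape,c1.shape,c2.shape)
o=np.zeros((315+260,770,3),np.uint8);o[:315]=a[:315,:770]
o[318:318+252,0:252]=c1;o[318:318+252,270:270+c2.shape[1]]=c2[:252]
cv2.imwrite("pics/c1.png",o)
E
```

```text
(315, 770, 3) (252, 252, 3) (252, 274, 3)
```

View pics/c1.png

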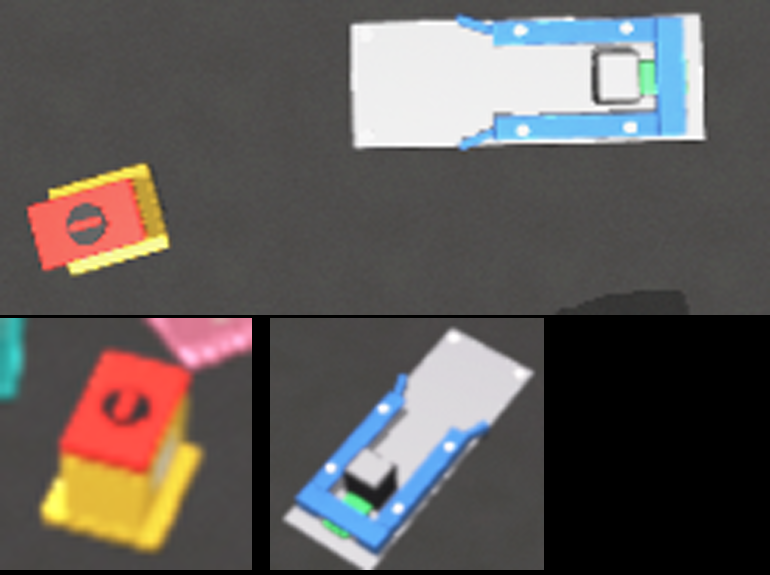

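The crop shows the box lid corners in the top view at about (28,206), (132,179), (148,242) and (44,270). The bracket plate corners are at (351,24), (699,14), (705,139) and (355,148), with four lip screws. The same points are visible in the scene crop, so I'll triangulate them.

Run:
```python
from bench import bot
from h import *
T=bot.camera_model("top");S=bot.camera_model("scene")
ft=lambda u,v:((u+.5)/3.5-.5+180,(v+.5)/3.5-.5+180)
f1=lambda u,v:((u+.5)/6-.5+320,(v-318+.5)/6-.5+105)
f2=lambda u,v:((u-270+.5)/3.11-.5+262,(v-318+.5)/3.11-.5+172)
np.set_printoptions(precision=4,suppress=True)
lid=[((28,206),(190,373)),((132,179),(152,470)),((148,242),(62,442)),((44,270),(108,350))]
L=[tri((T,ft(*a)),(S,f1(*b))) for a,b in lid]
for x in L:print('lid',*x)
c=np.mean([x[0] for x in L],0);d=L[1][0]+L[2][0]-L[0][0]-L[3][0];print(c,'yaw',np.degrees(np.arctan2(d[1],d[0])),np.linalg.norm(d)/2)
pl=[((351,24),(533,374)),((699,14),(370,570)),((705,139),(285,518)),((355,148),(453,329))]
P=[tri((T,ft(*a)),(S,f2(*b))) for a,b in pl]
for (a,b),x in zip(pl,P):print('plate',*x,at(T,ft(*a),.004),at(S,f2(*b),.004))
sc=[((520,30),(449,446)),((627,28),(398,508)),((630,127),(331,467)),((522,130),(383,408))]
for a,b in sc:print('screw',*tri((T,ft(*a)),(S,f2(*b))))
Q=np.array([at(T,ft(*a),.004) for a,b in pl]);d=Q[1]+Q[2]-Q[0]-Q[3];u=d/np.linalg.norm(d)
m=Q.mean(0)-u*.025
print('bracket origin',m,'yaw',np.degrees(np.arctan2(u[1],u[0])),np.linalg.norm(d)/2,'landing',m-u*.06)
s=bot.state()
from scipy.spatial.transform import Rotation as R
print(R.from_quat(s['eef_rot']).as_matrix())
```

```text
lid [0.4371 0.3009 0.0614] 0.0007263870870494811
lid [0.4572 0.2352 0.0575] 0.0019483775862018998
lid [0.4146 0.2209 0.0631] 0.0009337038207305649
lid [0.3951 0.2885 0.0627] 0.0006136115478609437
[0.426  0.2614 0.0612] yaw -73.48080254041852 0.06949158788094112
plate [0.566  0.0947 0.0005] 0.0005600236551484316 [0.565  0.0937 0.004 ] [0.568  0.0932 0.004 ]
plate [ 0.5759 -0.1543  0.0068] 0.0006176535410478792 [ 0.5753 -0.1555  0.004 ] [ 0.5757 -0.1526  0.004 ]
plate [ 0.487  -0.1587  0.0063] 0.0008750900543980344 [ 0.4858 -0.1601  0.004 ] [ 0.4872 -0.1569  0.004 ]
plate [0.4776 0.0904 0.0038] 0.0008667017857812093 [0.4765 0.0894 0.004 ] [0.4788 0.0913 0.004 ]
screw [ 0.5612 -0.026   0.0231] 0.0004254422745163746
screw [ 0.5639 -0.101   0.0224] 0.0006216937106514414
screw [ 0.4941 -0.1036  0.0237] 0.000420279392177983
screw [ 0.491  -0.0283  0.0225] 0.00029300094052758433
bracket origin [ 0.5247 -0.0081  0.004 ] yaw -87.73631668065683 0.2495611754230307 landing [0.5223 0.0518 0.004 ]
[[-0.0004  0.9499  0.3124]
 [ 0.002   0.3124 -0.9499]
 [-1.      0.0002 -0.002 ]]
```

The measurements hold up. The lid top is at z≈0.061, the plate comes out 250 mm long, and the lip screws sit at z≈0.022. The box is at (0.426, 0.261) with yaw -73.5°, and the bracket mouth is at (0.525, -0.008) with yaw -87.7°. I'll move above the box by way of (0.36, -0.2).

```bash
python3 -m handwheel '[[8.5,0,3.1,-3.6,-4],[8.5,0,6.2,-7.2,-8],[8.5,0,9.3,-10.7,-12],[8.5,0,12.4,-14.3,-16],[8.5,0,15.5,-17.9,-20],[8.5,0,18.6,-21.5,-24],[8.5,0,21.7,-25.1,-28],[8.5,0,24.8,-28.6,-32],[8.5,0,27.9,-32.2,-36],[8.5,0,30,-36.4,-41],[8.5,0,32,-40.6,-46.5],[8.5,0,34,-44.7,-52],[8.5,0,36.2,-48.9,-57],[8.5,0,38.2,-53,-62.5],[8.5,0,40.3,-57.3,-68],[8.5,0,42.4,-61.4,-73],[8.5,0,44.4,-65.6,-78],[8.5,0,46.5,-69.8,-83.5],[8.5,0,48.6,-74,-88.3],[8.5,0,48.6,-74,-88.3]]' 40
python3 - <<'E'
from bench import bot
import cv2
from h import *
bot.read_camera("scene")
for _ in range(4): s=bot.state();w=bot.read_camera("wrist")
m=bot.camera_model("wrist");cv2.imwrite("pics/w1.png",w[:,:,::-1])
print(s['position'],s['eef_rot'],s['contact_force'],s['qpos'])
np.save('w1v.npy',m['view'])
u=np.array([np.cos(np.radians(-73.5)),np.sin(np.radians(-73.5))]);v=np.array([-u[1],u[0]])
print(proj(m,[[*(np.array([.426,.2614])+a*u*.035+b*v*.022),.06] for a,b in((-1,1),(1,1),(1,-1),(-1,-1))]))
E
```

```text
time: 2.1
position: [0.4262, 0.2658, 0.2169]
eef_rot: [-0.103, 0.699, 0.105, 0.7]
contact_force: [0.1, -0.6, 1.2]
opening: 0.999
[0.42510271 0.26023769 0.21680546] [-0.10151204  0.7003345   0.10092469  0.69931474] [-1.044958   -0.07841184  1.17897445] [ 4.19805726e-01  5.30994997e-02 -2.93501054e-01  1.22580978e+00
 -4.05930391e-04  1.70332670e+00]
[[339.49273711 148.17381441]
 [338.17611671 207.06199605]
 [301.32031333 207.07962202]
 [299.98984655 148.19655354]]
```

View pics/w1.png

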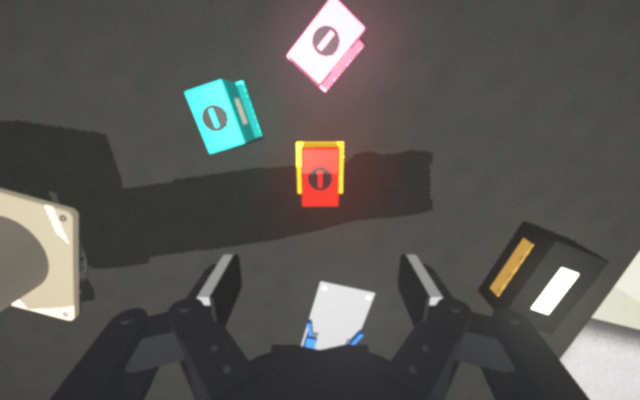

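The wrist view shows the lid at columns 302–339 and rows 148–206. The projected estimate was 300–339 and 148–207, so it agrees to about 1 mm. Now I'll descend and grip.

```bash
python3 -m handwheel '[[7.5,4,0,0,0],[7.5,8,0,0,0],[7.5,12,0,0,0],[7.5,14.5,0,0,0],[7.5,16.5,0,0,0],[7.5,17.5,0,0,0],[7.5,17.9,0,0,0],[7.5,17.9,0,0,0],[6,17.9,0,0,0],[5,17.9,0,0,0],[4,17.9,0,0,0],[3,17.9,0,0,0],[3,17.9,0,0,0],[3,17.9,0,0,0],[3,17.9,0,0,0]]' 40
python3 - <<'E'
from bench import bot
s=bot.state();print(s['position'],s['opening'],s['contact_force'],s['wrist_torque'])
E
```

```text
time: 3.85
position: [0.4265, 0.2615, 0.0397]
eef_rot: [-0.101, 0.699, 0.102, 0.7]
contact_force: [-1.4, -0.8, 6.5]
opening: 0.495
[0.42648762 0.26147264 0.03965487] 0.4950670428976917 [-1.43596056 -0.77860217  6.47359096] [-0.14029584  0.22776319 -0.04158449]
```

The grip measures about 42 mm, which fits the 44 mm body. I'll lift, and check the bracket fit against the landing corners in the wrist picture, around (319,282) and (374,292).

```bash
python3 -m handwheel '[[3,-0.5,0,0,0],[3,-2,0,0,0],[3,-4,0,0,0],[3,-6,0,0,0],[3,-8,0,0,0],[3,-8,0,0,0]]'
python3 - <<'E'
from bench import bot
from h import *
from scipy.spatial.transform import Rotation as R
m=bot.camera_model("wrist");m['view']=np.load('w1v.npy')
u=np.array([.0390,-.9992]);v=np.array([-u[1],u[0]]);o=np.array([.5250,-.0081])
print(proj(m,[[*(o-.1*u+s*.045*v),.004] for s in(1,-1)]))
s=bot.state();Rm=R.from_quat(s['eef_rot']).as_matrix();print(s['position'],s['opening'],s['contact_force'],s['wrist_torque'])
zy=np.degrees(np.arctan2(Rm[1,2],Rm[0,2]));ty=np.degrees(np.arctan2(v[1],v[0]));print(zy,ty)
tgt=np.array([*(o-.063*u),s['position'][2]]);print('shift cm',100*Rm.T@(tgt-s['position']),'turn',-(ty-zy),tgt)
E
```

```text
time: 4.45
position: [0.4281, 0.2623, 0.1212]
eef_rot: [-0.101, 0.698, 0.102, 0.702]
contact_force: [0.7, 0.0, -0.8]
opening: 0.498
[[374.45301524 292.68262979]
 [319.33225291 280.95554965]]
[0.42807746 0.26227128 0.12120856] 0.4984314042207232 [ 0.72469674  0.03517139 -0.80318151] [ 0.02567159 -0.03545241 -0.01953075]
16.5204496988707 2.2351898647019603
shift cm [-1.14594715e-05 -2.25721035e+01  3.15833280e+00] turn 14.28525983416874 [0.522543   0.0548496  0.12120856]
```

The predicted corners (319.3,281.0) and (374.5,292.7) match what I read, so the bracket fit holds. Moving to the hover above the landing.

```bash
python3 -m handwheel '[[3,0,-1,0.1,1],[3,0,-3.5,0.5,3],[3,0,-7,1,5],[3,0,-10.5,1.5,7],[3,0,-14,2,9],[3,0,-17.5,2.5,11],[3,0,-20,2.8,12.5],[3,0,-21.8,3.1,14],[3,0,-22.6,3.2,14.3],[3,0,-22.6,3.2,14.3],[3,0,-22.6,3.2,14.3]]'
cat >> h.py <<'E'
from scipy.spatial.transform import Rotation as Rot
U=np.array([.0390,-.9992]);VV=np.array([-U[1],U[0]]);O=np.array([.5250,-.0081])
def rep(s,bx=None):
    R=Rot.from_quat(s['eef_rot']).as_matrix();d=s['position'][:2]-O
    f=s['contact_force'];print('t',round(s['time'],2),'bracket x,y mm',np.round(1000*np.array([d@U,d@VV]),2),'z',round(s['position'][2]*1000,2),'yawerr',round(np.degrees(np.arctan2(R[1,2],R[0,2])-np.arctan2(VV[1],VV[0])),2),'f along,lat,z',np.round([f[:2]@U,f[:2]@VV,f[2]],2),'open',round(s['opening'],3))
    return R
E
python3 - <<'E'
from bench import bot
from h import *
import cv2
s=bot.state();rep(s);w=bot.read_camera("wrist");m=bot.camera_model("wrist");t=bot.read_camera("scene");rep(bot.state())
cv2.imwrite("pics/hov.png",np.vstack([crop(w,190,130,260,130,3),crop(t,255,95,120,80,2)] if 0 else [crop(w,140,60,360,270,2)])[:,:,::-1])
cv2.imwrite("pics/hovs.png",crop(t,255,150,130,110,5)[:,:,::-1])
E
```

```text
time: 5.55
position: [0.5195, 0.0538, 0.1174]
eef_rot: [-0.014, 0.708, 0.014, 0.706]
contact_force: [-0.7, 0.3, -0.9]
opening: 0.495
t 5.55 bracket x,y mm [-62.08  -3.08] z 117.43 yawerr -0.01 f along,lat,z [-0.3  -0.71 -0.86] open 0.495
t 5.65 bracket x,y mm [-62.54  -2.82] z 117.87 yawerr 0.04 f along,lat,z [-0.43  0.09 -1.88] open 0.499
```

View pics/hov.png

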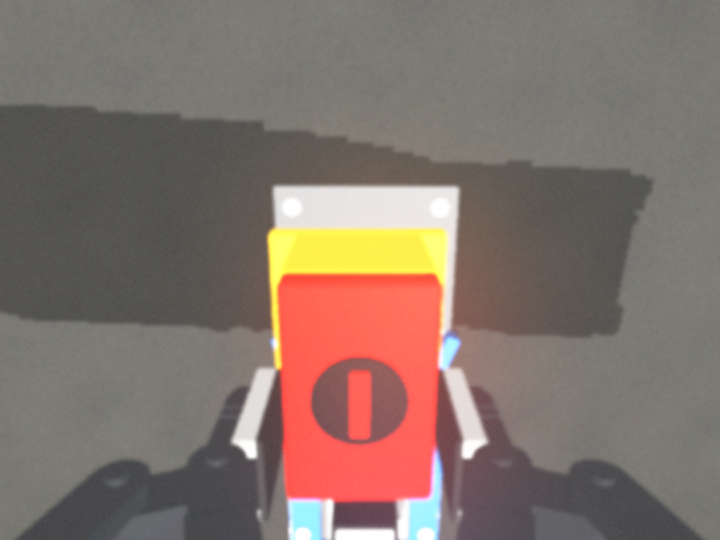

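The wrist view shows the box square with the plate. The plate's end is centred at crop column 366 against about 358 for the box, so the box is about 3 mm off to -y of the bracket. That agrees with the -2.8 mm from the pose. I'll check the projected corners, then correct sideways and descend.

```bash
python3 -m handwheel '[[3,1,0,0.15,0],[3,3,0,0.3,0],[3,5,0,0.3,0],[3,6,0,0.3,0],[3,6.5,0,0.3,0],[3,6.5,0,0.3,0],[3,6.5,0,0.3,0]]'
python3 - <<'E'
from bench import bot
from h import *
s=bot.state();R=rep(s)
m=bot.camera_model("wrist");V=np.array(m['view'])
# camera pose at hover: shift by the TCP difference
p0=np.array([*(O-.06254*U-.00282*VV),.11787]);V2=V.copy();V2[:3,3]=V[:3,3]+V[:3,:3]@(s['position']-p0);m['view']=V2
print('pred',proj(m,[[*(O-.1*U+k*.045*VV),.004] for k in(-1,1)]),'seen (276.5,153),(369.5,153)')
E
```

```text
time: 6.35
position: [0.5243, 0.0538, 0.0539]
eef_rot: [-0.014, 0.707, 0.014, 0.707]
contact_force: [1.1, -0.8, -1.4]
opening: 0.499
t 6.35 bracket x,y mm [-61.84   1.67] z 53.9 yawerr -0.01 f along,lat,z [ 0.8   1.06 -1.38] open 0.499
pred [[274.73243365 153.81071252]
 [367.75779018 153.83243575]] seen (276.5,153),(369.5,153)
```

The measured offset is +1.7 mm by the pose, and the wrist picture puts the bracket about 1.7 mm further that way, so the box is about centred. Lowering gently onto the floor plate.

```bash
python3 -m handwheel '[[3,0.3,0,0,0],[3,0.6,0,0,0],[3,0.8,0,0,0],[3,0.9,0,0,0],[3,0.98,0,0,0],[3,1.03,0,0,0],[3,1.03,0,0,0],[3,1.03,0,0,0],[3,1.03,0,0,0]]'
python3 - <<'E'
from bench import bot
from h import *
import cv2
rep(bot.state());w=bot.read_camera("wrist");t=bot.read_camera("scene");s=bot.state();rep(s)
a=crop(w,200,100,240,200,2);b=crop(t,255,90,100,100,4)
o=np.zeros((400,880,3),np.uint8);o[:,:480]=a;o[:,480:]=b
cv2.imwrite("pics/land.png",cv2.resize(o,(800,364))[:,:,::-1])
E
```

```text
time: 7.25
position: [0.5235, 0.0536, 0.0438]
eef_rot: [-0.014, 0.707, 0.014, 0.707]
contact_force: [-3.2, -0.3, 5.9]
opening: 0.498
t 7.25 bracket x,y mm [-61.66   0.94] z 43.77 yawerr -0.03 f along,lat,z [ 0.19 -3.24  5.87] open 0.498
t 7.35 bracket x,y mm [-61.66   0.89] z 43.77 yawerr -0.03 f along,lat,z [ 0.21 -3.12  5.83] open 0.501
```

View pics/land.png

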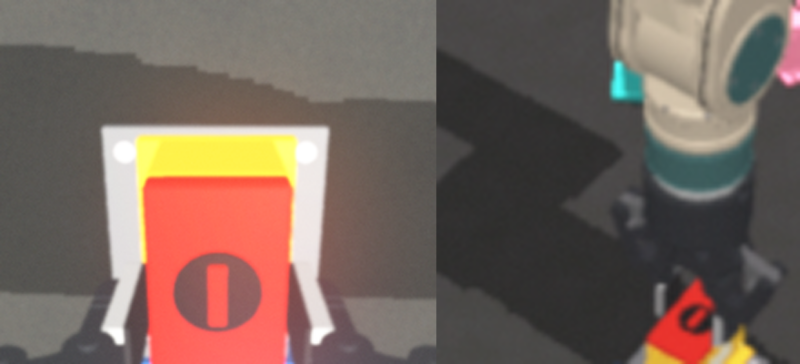

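The box stands on the landing. Its foot is centred at column 217 against the plate's 215.5, about 0.6 mm off, and the force shows contact. I'll ease the down-pressure and slide it through the mouth.

```bash
python3 -m handwheel '[[3,-0.04,0,0,0],[3,-0.04,-0.2,0,0],[3,-0.04,-0.6,0,0],[3,-0.04,-1,0,0],[3,-0.04,-1.4,0,0],[3,-0.04,-1.8,0,0],[3,-0.04,-2.2,0,0],[3,-0.04,-2.6,0,0],[3,-0.04,-3,0,0],[3,-0.04,-3.3,0,0],[3,-0.04,-3.6,0,0],[3,-0.04,-3.8,0,0],[3,-0.04,-4,0,0],[3,-0.04,-4,0,0]]'
python3 -c "
from bench import bot
from h import *
rep(bot.state())"
```

```text
time: 8.75
position: [0.5256, 0.0134, 0.0437]
eef_rot: [-0.013, 0.707, 0.014, 0.707]
contact_force: [-0.9, 3.7, 5.8]
opening: 0.496
t 8.75 bracket x,y mm [-21.51   1.45] z 43.74 yawerr -0.04 f along,lat,z [-3.72 -0.73  5.77] open 0.496
```

The front is 13 mm inside the pocket with almost no side force. Continuing, with slightly less down-pressure.

```bash
python3 -m handwheel '[[3,-0.05,-0.2,0,0],[3,-0.05,-0.6,0,0],[3,-0.05,-1,0,0],[3,-0.05,-1.4,0,0],[3,-0.05,-1.8,0,0],[3,-0.05,-2.2,0,0],[3,-0.05,-2.6,0,0],[3,-0.05,-3,0,0],[3,-0.05,-3.3,0,0],[3,-0.05,-3.6,0,0],[3,-0.05,-3.8,0,0],[3,-0.05,-4,0,0],[3,-0.05,-4,0,0]]'
python3 -c "
from bench import bot
from h import *
rep(bot.state())"
```

```text
time: 10.05
position: [0.5265, -0.0269, 0.0438]
eef_rot: [-0.014, 0.707, 0.013, 0.707]
contact_force: [-0.7, 2.2, 2.9]
opening: 0.5
t 10.05 bracket x,y mm [18.83  0.8 ] z 43.76 yawerr -0.05 f along,lat,z [-2.26 -0.65  2.89] open 0.5
```

```bash
python3 -m handwheel '[[3,0,-0.2,0,0],[3,0,-0.4,0,0],[3,0,-0.6,0,0],[3,0,-0.8,0,0],[3,0,-0.9,0,0],[3,0,-1,0,0],[3,0,-1.1,0,0],[3,0,-1.2,0,0],[3,0,-1.2,0,0]]'
python3 -m handwheel '[[3,0,-0.1,0,0],[3,0,-0.2,0,0],[3,0,-0.3,0,0],[3,0,-0.4,0,0],[3,0,-0.5,0,0],[3,0,-0.5,0,0]]'
python3 -m handwheel '[[3,0,-0.1,0,0],[3,0,-0.2,0,0],[3,0,-0.3,0,0],[3,0,-0.4,0,0],[3,0,-0.4,0,0]]'
python3 -c "
from bench import bot
from h import *
rep(bot.state())"
```

```text
time: 10.95
position: [0.5271, -0.0385, 0.0438]
eef_rot: [-0.014, 0.707, 0.013, 0.707]
contact_force: [-0.9, 1.5, 1.7]
opening: 0.497
time: 11.55
position: [0.5273, -0.0437, 0.0438]
eef_rot: [-0.014, 0.707, 0.013, 0.707]
contact_force: [-0.9, 1.0, 0.6]
opening: 0.496
time: 12.05
position: [0.5274, -0.0462, 0.044]
eef_rot: [-0.013, 0.707, 0.015, 0.707]
contact_force: [-0.7, 4.7, 3.2]
opening: 0.496
t 12.05 bracket x,y mm [38.19  0.94] z 43.98 yawerr -0.01 f along,lat,z [-4.74 -0.55  3.16] open 0.496
```

Contact with the slide: about 4.7 N at x≈38 mm. From here I'll push in small steps and watch the force.

```bash
python3 -m handwheel '[[3,0,-0.07,0,0],[3,0,-0.13,0,0],[3,0,-0.2,0,0],[3,0,-0.2,0,0]]'
python3 -m handwheel '[[3,0,-0.07,0,0],[3,0,-0.13,0,0],[3,0,-0.2,0,0],[3,0,-0.2,0,0]]'
python3 -c "
from bench import bot
from h import *
rep(bot.state())"
```

```text
time: 12.45
position: [0.5275, -0.0482, 0.044]
eef_rot: [-0.013, 0.707, 0.015, 0.707]
contact_force: [-1.0, 4.9, 2.5]
opening: 0.499
time: 12.85
position: [0.5276, -0.0501, 0.044]
eef_rot: [-0.013, 0.707, 0.015, 0.707]
contact_force: [-1.1, 4.9, 2.6]
opening: 0.497
t 12.85 bracket x,y mm [42.12  0.94] z 44.0 yawerr 0.0 f along,lat,z [-4.94 -0.92  2.6 ] open 0.497
```

Steady at about 5 N while the slide moves. Carrying on.

```bash
for i in 1 ; do python3 -m handwheel '[[3,0,-0.05,0,0],[3,0,-0.1,0,0],[3,0,-0.15,0,0],[3,0,-0.15,0,0]]' | grep -E "pos|force"; done
python3 -m handwheel '[[3,0,-0.05,0,0],[3,0,-0.1,0,0],[3,0,-0.1,0,0]]' | grep -E "pos|force"
```

```text
position: [0.5277, -0.0516, 0.044]
contact_force: [-0.0, 5.7, 2.7]
position: [0.5277, -0.0526, 0.044]
contact_force: [-0.6, 5.3, 3.7]
```

```bash
python3 -m handwheel '[[3,0,-0.05,0,0],[3,0,-0.1,0,0],[3,0,-0.1,0,0]]' | grep -E "pos|force"
```

```text
position: [0.5277, -0.0535, 0.044]
contact_force: [-0.6, 5.5, 2.7]
```

```bash
python3 -m handwheel '[[3,0,-0.05,0,0],[3,0,-0.1,0,0],[3,0,-0.1,0,0]]' | grep -E "pos|force"
```

```text
position: [0.5277, -0.0536, 0.044]
contact_force: [-1.1, 8.1, 4.4]
```

```bash
python3 -m handwheel '[[3,0,-0.05,0,0],[3,0,-0.1,0,0],[3,0,-0.1,0,0]]' | grep -E "pos|force"
```

```text
position: [0.5277, -0.0536, 0.0441]
contact_force: [-0.9, 10.4, 4.0]
```

```bash
python3 -m handwheel '[[3,0,-0.05,0,0],[3,0,-0.1,0,0],[3,0,-0.1,0,0]]' | grep -E "pos|force"
```

```text
position: [0.5277, -0.0537, 0.0441]
contact_force: [-1.3, 12.3, 5.6]
```

The position has stalled at y=-0.0536 while the force climbs 2.3 N per mm, so the slide is at its stop, with the box's middle about 46 mm in. One more nudge, then I'll unload most of the push before releasing.

```bash
python3 -m handwheel '[[3,0,-0.05,0,0],[3,0,-0.1,0,0],[3,0,-0.15,0,0],[3,0,-0.15,0,0]]' | grep -E "pos|force"; python3 -m handwheel '[[3,0,0.1,0,0],[3,0,0.2,0,0],[3,0,0.3,0,0],[3,0,0.4,0,0],[3,0,0.45,0,0],[3,0,0.45,0,0]]' | grep -E "pos|force"
```

```text
position: [0.5277, -0.0538, 0.0443]
contact_force: [-0.3, 15.7, 7.4]
position: [0.5277, -0.0535, 0.044]
contact_force: [-0.4, 5.2, 2.7]
```

```bash
python3 -m handwheel '[[3,0,0.1,0,0],[3,0,0.17,0,0],[3,0,0.17,0,0],[4.4,0,0.17,0,0],[5,0,0.17,0,0],[6,0,0.17,0,0],[7,0,0.17,0,0],[7,0,0.17,0,0],[7,0,0.17,0,0]]'
python3 -m handwheel '[[7,-1,0.17,0,0],[7,-3,0.17,0,0],[7,-6,0.17,0,0],[7,-10,0.17,0,0],[7,-14,0.17,0,0],[7,-18,2,0,0],[7,-19,-2,0,0],[7,-19,-6,0,0],[7,-19,-10,0,0],[7,-19,-11,0,0],[7,-19,-11,0,0],[7,-19,-11,0,0]]'
python3 - <<'E'
from bench import bot
from h import *
import cv2
rep(bot.state());bot.read_camera("top");s=bot.state();w=bot.read_camera("wrist");m=bot.camera_model("wrist");t=bot.read_camera("scene")
np.save('w2v.npy',m['view'])
P=lambda x,y,z:[*(O+x*U+y*VV),z]
print(proj(m,[P(.0457+a*.035,b*.022,.064) for a,b in((-1,-1),(-1,1),(1,-1),(1,1))]))
cv2.imwrite("pics/fin_w.png",w[:,:,::-1])
a=crop(w,200,60,220,220,2);a=cv2.resize(a,(440,440));b=crop(t,262,172,88,110,4)
o=np.zeros((440,800,3),np.uint8);o[:,:440]=a;o[:,444:444+352]=b[:440]
cv2.imwrite("pics/fin.png",o[:,:,::-1])
E
```

```text
time: 16.65
position: [0.5278, -0.0532, 0.0439]
eef_rot: [-0.014, 0.707, 0.014, 0.707]
contact_force: [0.9, 0.1, -0.0]
opening: 0.819
time: 17.85
position: [0.5316, -0.1622, 0.234]
eef_rot: [-0.013, 0.707, 0.014, 0.707]
contact_force: [0.8, 0.2, -0.7]
opening: 0.82
t 17.85 bracket x,y mm [154.27   0.62] z 234.02 yawerr -0.03 f along,lat,z [-0.15  0.83 -0.68] open 0.82
[[297.0231307   44.18617704]
 [339.16231488  44.25876155]
 [298.38603045 113.66144915]
 [337.75128951 113.72394845]]
```

View pics/fin.png

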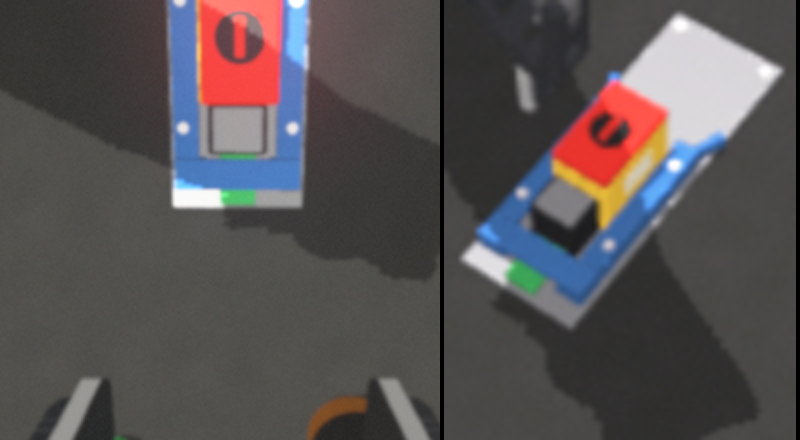

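The final view shows the box upright and square in the pocket, its lid's front edge at crop row 103 and against the slide. Only a thin green strip shows behind the slide, much less than at the start. I'll check the box's distance relative to the plate's end (crop row 207) in this picture, and whether the other things stood still.

Run:
```python
from bench import bot
from h import *
m=bot.camera_model("wrist");m['view']=np.load('w2v.npy')
f=lambda u,v:((u+.5)/2-.5+200,(v+.5)/2-.5+60)
def bx(p,z):
    d=at(m,p,z)[:2]-O;return np.round(1000*np.array([d@U,d@VV]),1)
print('plate end',bx(f(173,207),.004),bx(f(302,207),.004))
print('bridge rear',bx(f(237,189),.0205),'bridge front',bx(f(237,158),.0205))
print('lid front',bx(f(200,103),.064),bx(f(281,104),.064))
print('slide front/rear',bx(f(237,105),.041),bx(f(237,154),.041))
T=bot.camera_model("top");ft=lambda u,v:((u+.5)/3.5-.5+180,(v+.5)/3.5-.5+180)
m=T;print('start slide front/rear (top)',bx(ft(593,77),.041),bx(ft(640,77),.041),'bridge front',bx(ft(657,75),.0205))
a=cv2.imread('pics/top0.png');b=bot.read_camera("top")[:,:,::-1]
for n,(x,y,w,h) in dict(gloves=(195,65,80,65),soap=(432,135,65,45),ink=(450,225,42,32)).items():
    print(n,'mean diff',np.abs(a[y:y+h,x:x+w].astype(int)-b[y:y+h,x:x+w]).mean().round(1))
cv2.imwrite('pics/top1.png',b)
```

```text
plate end [149.1 -44.7] [149.   45.5]
bridge rear [1.337e+02 1.000e-01] bridge front [1.134e+02 1.000e-01]
lid front [ 78.1 -20.4] [78.6 24.7]
slide front/rear [79.8  0.1] [1.086e+02 1.000e-01]
start slide front/rear (top) [68.3 -0.3] [100.5  -1.1] bridge front [115.2   0.8]
gloves mean diff 14.5
soap mean diff 40.1
ink mean diff 64.4
```

View pics/top1.png

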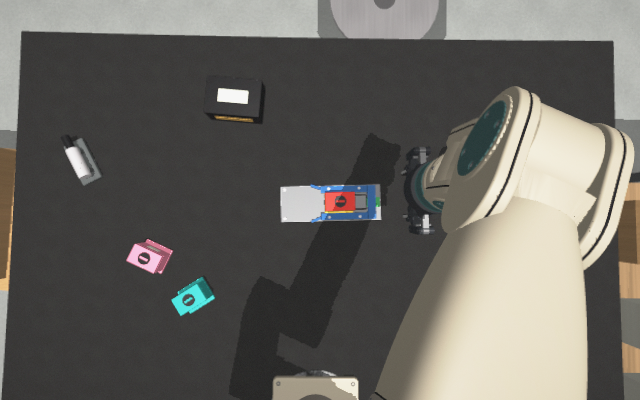

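In the top view the gloves are unchanged at (234,99), but the arm hides the soap and ink. I'll check those two from the scene camera, then hand in.

Run:
```python
from bench import bot
import cv2,numpy as np
a=cv2.imread('pics/scene0.png');b=np.ascontiguousarray(bot.read_camera("scene")[:,:,::-1]);cv2.imwrite('pics/scene1.png',b)
def cen(im,lo,hi,r):
    x,y,w,h=r;k=cv2.inRange(cv2.cvtColor(im[y:y+h,x:x+w],cv2.COLOR_BGR2HSV),lo,hi);M=cv2.moments(k,True);return M['m00'],M['m10']/max(M['m00'],1)+x,M['m01']/max(M['m00'],1)+y
for n,lo,hi,r in(('soap',(3,150,60),(18,255,255),(225,270,70,80)),('ink',(45,100,40),(80,255,255),(170,255,50,50))):
    print(n,np.round(cen(a,lo,hi,r),1),np.round(cen(b,lo,hi,r),1))
```

```text
soap [755.  258.4 309.3] [754.  258.4 309.2]
ink [373.  191.8 279.4] [373.  191.8 279.3]
```

```bash
python3 -c "
from bench import bot
s=bot.state();print(s['time'],s['contact_force'],abs(s['dq']).max())
print(bot.sign_off())"
```

```text
18.1 [ 0.04611013  0.16602203 -0.40414965] 0.002895329239669341
the job is handed in; nothing more can be done
None
```

I set the yellow box down on the landing, slid it under the lips and pushed it until the locking slide reached its end stop. Then I unloaded the push, released the box and backed the arm away. The job was handed in at 18.1 s on the robot's clock, and no verdict was reported.

- **End stop:** drag was steady at about 5 N from box x ≈ 38 mm. At x ≈ 45.7 mm the box stopped and the force rose to 15.7 N. I take this as the hard stop.
- **Box position:** the last wrist picture puts the box middle about 44–45 mm in and within about 2 mm of the centre line. It looked upright and square. The gripper pose had put it at 45.7 mm, so the two differ by about 1–2 mm.
- **Slide travel:** the pictures give about 8–11 mm of movement from wherever the slide started. That alone cannot confirm the required 10.5 mm, so I relied on the force stall. A thin green strip still shows behind the slide.
- **Other objects:** soap and ink centroids moved 0.1 px or less in the scene view. The top view could not check them because the arm hid them. The gloves looked unmoved by eye in the top view. A pixel comparison there was not clean (mean difference 14.5), which I put down to shading.
- **Robot:** the fingers were clear of everything, and the force reading was about 0.4 N.

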